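# Reload the circuit boards into the blue rack in reverse order

## Task

Move the four circuit-board modules from the black rack into the blue rack, one per slot, so that they stand in reverse order: seen from the robot, the board that starts leftmost in the black rack goes into the rightmost slot of the blue rack, the next one into the slot beside it, and so on. Set each board down gently and upright on the floor of its slot, never tip or drop one, and leave the solder spool, the bottle and the screwdriver where they are.

Things in the scene. Friction and masses are not known exactly. Their poses are not given: they have to be found in the camera images.
- board_red: Red-topped circuit-board module (all in mm), upright, 88 tall, about 200 g: grey foot 84 (x) x 30 (y) x 12; green board 80 x 3 in the x-z plane, up to z = 58; on top a centred red grip block 40 (x) x 16 (y), z = 58 to 88, to be gripped across x or y. Origin: centre of the foot's underside, z up. Starts in any slot of rack_in. Either end may face the robot.
- board_yellow: Yellow-topped circuit-board module (all in mm), upright, 88 tall, about 200 g: grey foot 84 (x) x 30 (y) x 12; green board 80 x 3 in the x-z plane, up to z = 58; on top a centred yellow grip block 40 (x) x 16 (y), z = 58 to 88, to be gripped across x or y. Origin: centre of the foot's underside, z up. Starts in any slot of rack_in. Either end may face the robot.
- board_white: White-topped circuit-board module (all in mm), upright, 88 tall, about 200 g: grey foot 84 (x) x 30 (y) x 12; green board 80 x 3 in the x-z plane, up to z = 58; on top a centred white grip block 40 (x) x 16 (y), z = 58 to 88, to be gripped across x or y. Origin: centre of the foot's underside, z up. Starts in any slot of rack_in. Either end may face the robot.
- board_purple: Purple-topped circuit-board module (all in mm), upright, 88 tall, about 200 g: grey foot 84 (x) x 30 (y) x 12; green board 80 x 3 in the x-z plane, up to z = 58; on top a centred purple grip block 40 (x) x 16 (y), z = 58 to 88, to be gripped across x or y. Origin: centre of the foot's underside, z up. Starts in any slot of rack_in. Either end may face the robot.
- rack_in: Black fixed slotted tray (all in mm), 112 (x) x 228 (y) x 22: y to the left seen from the robot (within 0.26 rad), x away, z up. Floor 6 thick; walls and dividers 4 thick, tops at z = 22. Four slots 104 (x) x 52 (y), centres x = 0, y = 84, 28, -28, -84. Origin: centre of the underside; a seated board's origin is at z = 6. Full at the start; left or right of rack_out.
- rack_out: Blue fixed slotted tray (all in mm), 112 (x) x 228 (y) x 22: y to the left seen from the robot (within 0.26 rad), x away, z up. Floor 6 thick; walls and dividers 4 thick, tops at z = 22. Four slots 104 (x) x 52 (y), centres x = 0, y = 84, 28, -28, -84. Origin: centre of the underside; a seated board's origin is at z = 6. Empty at the start.
- spool: Red solder spool standing on its flange, 54 mm across, 42 mm high; origin at the centre of its underside. A bystander beyond the racks.
- flux_bottle: Small white bottle with a red cap, 40 mm across, 75 mm high; origin at the centre of its underside. A bystander beyond the racks.
- screwdriver: Screwdriver with a yellow handle, 160 mm long, lying down along its own x. A bystander beyond the racks.

How it is judged (in metres and radians):
At the end, for the whole second after the job is handed in: Every board stands upright and at rest on the floor of a blue-rack slot (within 15 mm of its centre, tilt under 0.1 rad), left-to-right order the reverse of the start: boards from black slots 1, 2, 3, 4 in blue slots 4, 3, 2, 1 (judged by slot and by distance from the start) (z of board_red in the frame of rack_out between 0.003 and 0.01 m and x of board_red in the frame of rack_out between -0.015 and 0.015 m and angle between each of board_red, board_yellow, board_white, board_purple's own z axis and vertical below 0.1 rad and linear speed of each of board_red, board_yellow, board_white, board_purple below 0.02 m/s and angular speed of each of board_red, board_yellow, board_white, board_purple below 0.2 rad/s and z of board_yellow in the frame of rack_out between 0.003 and 0.01 m and x of board_yellow in the frame of rack_out between -0.015 and 0.015 m and z of board_white in the frame of rack_out between 0.003 and 0.01 m and x of board_white in the frame of rack_out between -0.015 and 0.015 m and z of board_purple in the frame of rack_out between 0.003 and 0.01 m and x of board_purple in the frame of rack_out between -0.015 and 0.015 m and ((y of rack_in in the frame of rack_out above 0 m and ((y of board_red in the frame of rack_out between 0.069 and 0.099 m and distance of board_red from where it was at the start of the episode between 0.0557 and 0.1658 m) or (y of board_red in the frame of rack_out between 0.013 and 0.043 m and distance of board_red from where it was at the start of the episode between 0.2207 and 0.275 m) or (y of board_red in the frame of rack_out between -0.043 and -0.013 m and distance of board_red from where it was at the start of the episode between 0.3295 and 0.3855 m) or (y of board_red in the frame of rack_out between -0.099 and -0.069 m and distance of board_red from where it was at the start of the episode between 0.4411 and 0.7458 m)) and ((y of board_yellow in the frame of rack_out between 0.069 and 0.099 m and distance of board_yellow from where it was at the start of the episode between 0.0557 and 0.1658 m) or (y of board_yellow in the frame of rack_out between 0.013 and 0.043 m and distance of board_yellow from where it was at the start of the episode between 0.2207 and 0.275 m) or (y of board_yellow in the frame of rack_out between -0.043 and -0.013 m and distance of board_yellow from where it was at the start of the episode between 0.3295 and 0.3855 m) or (y of board_yellow in the frame of rack_out between -0.099 and -0.069 m and distance of board_yellow from where it was at the start of the episode between 0.4411 and 0.7458 m)) and ((y of board_white in the frame of rack_out between 0.069 and 0.099 m and distance of board_white from where it was at the start of the episode between 0.0557 and 0.1658 m) or (y of board_white in the frame of rack_out between 0.013 and 0.043 m and distance of board_white from where it was at the start of the episode between 0.2207 and 0.275 m) or (y of board_white in the frame of rack_out between -0.043 and -0.013 m and distance of board_white from where it was at the start of the episode between 0.3295 and 0.3855 m) or (y of board_white in the frame of rack_out between -0.099 and -0.069 m and distance of board_white from where it was at the start of the episode between 0.4411 and 0.7458 m)) and ((y of board_purple in the frame of rack_out between 0.069 and 0.099 m and distance of board_purple from where it was at the start of the episode between 0.0557 and 0.1658 m) or (y of board_purple in the frame of rack_out between 0.013 and 0.043 m and distance of board_purple from where it was at the start of the episode between 0.2207 and 0.275 m) or (y of board_purple in the frame of rack_out between -0.043 and -0.013 m and distance of board_purple from where it was at the start of the episode between 0.3295 and 0.3855 m) or (y of board_purple in the frame of rack_out between -0.099 and -0.069 m and distance of board_purple from where it was at the start of the episode between 0.4411 and 0.7458 m))) or (y of rack_in in the frame of rack_out below 0 m and ((y of board_red in the frame of rack_out between 0.069 and 0.099 m and distance of board_red from where it was at the start of the episode between 0.4411 and 0.7458 m) or (y of board_red in the frame of rack_out between 0.013 and 0.043 m and distance of board_red from where it was at the start of the episode between 0.3295 and 0.3855 m) or (y of board_red in the frame of rack_out between -0.043 and -0.013 m and distance of board_red from where it was at the start of the episode between 0.2207 and 0.275 m) or (y of board_red in the frame of rack_out between -0.099 and -0.069 m and distance of board_red from where it was at the start of the episode between 0.0557 and 0.1658 m)) and ((y of board_yellow in the frame of rack_out between 0.069 and 0.099 m and distance of board_yellow from where it was at the start of the episode between 0.4411 and 0.7458 m) or (y of board_yellow in the frame of rack_out between 0.013 and 0.043 m and distance of board_yellow from where it was at the start of the episode between 0.3295 and 0.3855 m) or (y of board_yellow in the frame of rack_out between -0.043 and -0.013 m and distance of board_yellow from where it was at the start of the episode between 0.2207 and 0.275 m) or (y of board_yellow in the frame of rack_out between -0.099 and -0.069 m and distance of board_yellow from where it was at the start of the episode between 0.0557 and 0.1658 m)) and ((y of board_white in the frame of rack_out between 0.069 and 0.099 m and distance of board_white from where it was at the start of the episode between 0.4411 and 0.7458 m) or (y of board_white in the frame of rack_out between 0.013 and 0.043 m and distance of board_white from where it was at the start of the episode between 0.3295 and 0.3855 m) or (y of board_white in the frame of rack_out between -0.043 and -0.013 m and distance of board_white from where it was at the start of the episode between 0.2207 and 0.275 m) or (y of board_white in the frame of rack_out between -0.099 and -0.069 m and distance of board_white from where it was at the start of the episode between 0.0557 and 0.1658 m)) and ((y of board_purple in the frame of rack_out between 0.069 and 0.099 m and distance of board_purple from where it was at the start of the episode between 0.4411 and 0.7458 m) or (y of board_purple in the frame of rack_out between 0.013 and 0.043 m and distance of board_purple from where it was at the start of the episode between 0.3295 and 0.3855 m) or (y of board_purple in the frame of rack_out between -0.043 and -0.013 m and distance of board_purple from where it was at the start of the episode between 0.2207 and 0.275 m) or (y of board_purple in the frame of rack_out between -0.099 and -0.069 m and distance of board_purple from where it was at the start of the episode between 0.0557 and 0.1658 m))))); the robot touches nothing.
It fails at once if a bystander (spool, bottle or screwdriver) is shifted by more than 25 mm (distance of any of spool, flux_bottle, screwdriver from where it was at the start of the episode above 0.025 m).
It fails at once if a board is tipped by more than 0.6 rad (angle between any of board_red, board_yellow, board_white, board_purple's own z axis and vertical above 0.6 rad).
It fails at once if a board is dropped (falls faster than 0.6 m/s while the fingers do not touch it) ((linear speed of board_red above 0.6 m/s and contact force between board_red and the fingers below 0.05 N) or (linear speed of board_yellow above 0.6 m/s and contact force between board_yellow and the fingers below 0.05 N) or (linear speed of board_white above 0.6 m/s and contact force between board_white and the fingers below 0.05 N) or (linear speed of board_purple above 0.6 m/s and contact force between board_purple and the fingers below 0.05 N)).
It fails at once if a board is rammed into the blue rack (more than 80 N) (contact force between any of board_red, board_yellow, board_white, board_purple and rack_out above 80 N).
It also fails if it takes over 102 s, if anything falls off the work surface, if the arm or the gripper's body presses on something with over 40 N, if the wrist force passes 120 N, or if a joint passes its speed limit or range.

## Robot

A 6-joint arm with a two-finger parallel gripper is mounted at the origin on the work surface. World frame = base frame: x ahead of the robot, y to its left, z up, the work surface at z = 0. Lengths are in m, angles in degrees, forces in N, time in s.
With the tool pointing down it reaches from about 0.4 to 0.825 m from the base axis. Payload 7 kg.
Tool frame: the origin (TCP) lies midway between the tips of the shut fingers; the grasp point (between the pads) lies 19 mm behind it; z points along the fingers, y is the line along which they close (so a half turn about z gives the same grasp; the last joint's range is limited). The gripper opens to 88 mm and grips with 3 to 60 N. Pads are 19 mm wide; open, the fingers measure 130 mm over their backs; the gripper's body (78 mm by 193 mm) begins 47 mm behind the grasp point.
Start: joints at [-60.842, 20.546, 0.682, 0, -70.136, -16.507], TCP at [0.148, -0.659, 0.227] pointing down, gripper open.
Joint ranges: [-176.03, 176.03], [-82.01, 121.73], [-58.28, 71.71], [-173.87, 95.51], [-174.79, -0.11], [-173.66, 173.66]. Speed limits (degrees/s): [136.94, 136.94, 172.46, 180, 180, 180].

## Interface

Orientations are given as [roll, pitch, yaw] about the fixed x, y, z axes, in that order (R = Rz(yaw) Ry(pitch) Rx(roll)).
In Python, from plant import ctrl gives the robot as it stands. The module is installed in compiled form; this text tells all that it offers.
- The arm moves only by the tool send_rows, never from a script. Its argument "plan" is a list that holds one entry, the list of rows, each a list of 6 numbers: the shift along the tool's x, y, z in normalised numbers (1 is 1000 mm), then the turn, a rotation vector about the tool's x, y, z in parts of the range, where 1.0 means 90 degrees. A call has 1 to 8 rows; each row is the pose to reach, as a shift and turn from the pose commanded when the call began, along the tool's axes at that moment; what a row does not reach only later rows make up. A row lasts 1/12 s, in which the tool goes at most 41.7 mm and 7.16 degrees, less where a joint would pass 70% of its speed; a pose out of reach is approached as far as the arm can. No shift or turn number may pass 1 either way. A call with a gripper value outside its range is refused whole. "fingers" is the opening, from 0 (shut) to 1 (fully open), set as the call begins (left out, the last holds). The fingers move at their own pace and stop on an object; the grip force is fixed at half the most. Time passes only in rows, so rows that repeat a pose let the fingers close. It gives the time, the measured TCP pose, the force, the opening and the grip force at its end, in the units of the state.
- ctrl.get_obs(): the state, without advancing time (a new reading comes with each control period).
- ctrl.snapshot(name): name is "scene" or "top" or "wrist"; returns a dict with "img" (420x560x3 uint8, red, green, blue), "K" (3x3 intrinsics, pixels), "pose" (4x4, takes a point from camera to world coordinates). Camera axes: x right, y down, z forward; pixel columns grow to the right and rows downward; lengths in m; the calibration is good to about 2 mm. A picture is of the moment at which its call begins. There is no depth.
- ctrl.close_job(): hands the job in; it is judged then, once.
The state is a dict: "clock": time; "joint_pos": joint angles; "qvel": joint speeds; "tau": joint torques, N m; "tool_pos": TCP position; "orientation": TCP orientation; "force": force on the tool from outside, world axes, zero at the start; "moment": the same for the moment, N m; "opening": finger opening in m; "gripper_force": force on a finger pad.
Only numpy, scipy, OpenCV 4.12 (cv2) and the standard library are available. Lean on these libraries where they do the work, as an engineer would, in place of code of your own. Each camera call takes 0.05 s, during which the arm holds its last target. There are 200 camera calls.

## Working session

There is one attempt and no reset: what is moved stays moved. The work goes in short steps, Python scripts to look and compute and a tool call to move; the robot and the scene stay as the last step left them, time stands still between calls to the robot, and variables do not carry over. Pictures are saved under pics/ and viewed, at most 14 in all, crops included, and the job is handed in when it is done.

Besides the shell and the picture viewer there is one more tool, called after "Call:" by a JSON object that holds its "name" and its "arguments", one argument or row to a line. send_rows: Moves the arm, as the interface text tells. Its arguments: {"type":"object","properties":{"plan":{"type":"array","items":{"type":"array","items":{"type":"array","items":{"type":"number"}}}},"fingers":{"type":"number"}},"required":["plan"]}

```bash
mkdir -p pics; python3 - <<'E'
from plant import ctrl
import cv2,numpy as np
o=ctrl.get_obs();print({k:np.round(v,3).tolist() for k,v in o.items()})
for n in("top","scene"):
    s=ctrl.snapshot(n);cv2.imwrite(f"pics/{n}0.png",s["img"][:,:,::-1]);np.savez(f"{n}0.npz",**s)
    print(n,s["K"].round(1).tolist(),s["pose"].round(3).tolist())
E
```

```text
{'clock': 0.0, 'joint_pos': [-60.842, 20.592, 0.634, -0.022, -70.136, -16.507], 'qvel': [-0.018, 0.048, -0.032, 0.014, 0.04, -0.039], 'tau': [-0.001, -58.272, 29.305, 6.997, 0.007, -0.0], 'tool_pos': [0.148, -0.658, 0.226], 'orientation': [179.904, -0.007, -167.356], 'force': [-0.142, 0.898, 0.971], 'moment': [-0.035, 0.022, -0.028], 'gripper_force': 0.0, 'opening': 0.088}
top [[523.7, 0.0, 273.9], [0.0, 523.7, 214.7], [0.0, 0.0, 1.0]] [[-0.001, -0.999, 0.05, 0.584], [-1.0, 0.001, -0.003, 0.021], [0.003, -0.05, -0.999, 0.961], [0.0, 0.0, 0.0, 1.0]]
scene [[494.8, 0.0, 278.5], [0.0, 494.8, 208.7], [0.0, 0.0, 1.0]] [[-0.093, 0.809, -0.58, 1.062], [0.995, 0.086, -0.04, 0.045], [0.018, -0.581, -0.814, 0.686], [0.0, 0.0, 0.0, 1.0]]
```

View pics/top0.png

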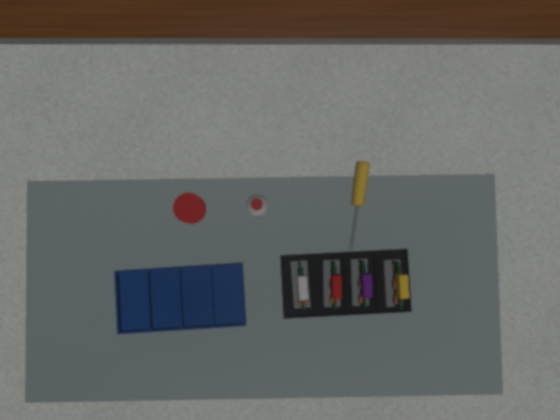

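View pics/scene0.png

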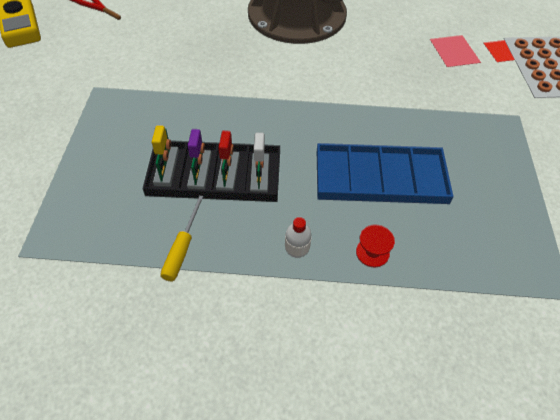

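The top view shows the black rack at columns 280–410, with the boards from left to right white (302,287), red (336,287), purple (367,286) and yellow (403,287). The blue rack is on the left at columns 115–245. The scene view agrees: all boards are upright and the bystanders are beyond the racks. So white goes to blue slot 4 (rightmost), red to 3, purple to 2 and yellow to 1.

```bash
cat > h.py <<'E'
import cv2,numpy as np
from plant import ctrl
def cast(s,uv,z):
    uv=np.atleast_2d(np.asarray(uv,float)); T=np.asarray(s["pose"])
    d=np.c_[uv,np.ones(len(uv))]@np.linalg.inv(s["K"]).T@T[:3,:3].T
    return T[:3,3]+d*((z-T[2,3])/d[:,2:])
def biggest(m):
    c,_=cv2.findContours(m.astype(np.uint8),cv2.RETR_EXTERNAL,cv2.CHAIN_APPROX_NONE)
    return max(c,key=cv2.contourArea)[:,0].astype(float)
RNG={"red":((0,150,80),(8,255,255)),"yellow":((18,140,90),(35,255,255)),"purple":((125,90,40),(160,255,255)),"white":((0,0,115),(179,60,255)),"blue":((105,120,30),(124,255,255)),"black":((0,0,0),(179,255,48))}
def mask(s,c,roi=None):
    h=cv2.cvtColor(np.ascontiguousarray(s["img"]),cv2.COLOR_RGB2HSV)
    m=cv2.inRange(h,*map(np.array,RNG[c]))
    if roi:
        z=np.zeros_like(m);a,b,c_,d=roi;z[c_:d,a:b]=m[c_:d,a:b];m=z
    return m
def rect(s,c,z,roi=None):
    p=cast(s,biggest(mask(s,c,roi))+0.0,z)[:,:2]
    (cx,cy),(w,h),a=cv2.minAreaRect((p*1000).astype(np.float32))
    if w>h:w,h,a=h,w,a-90   # h along y: a = yaw
    a=(a+90)%180-90
    return [round(float(v),1) for v in(cx,cy,w,h,a)],(p.min(0)*1000).round(1),(p.max(0)*1000).round(1)
E
python3 - <<'E'
from h import *
t=dict(np.load("top0.npz"));B=(278,415,245,322)
for c,z in(("blue",.022),("black",.022)):
    print(c,*rect(t,c,z,(90,430,240,340)))
for c in("white","red","purple","yellow"):print(c,*rect(t,c,.094,B))
cv2.imwrite("pics/crop0.png",cv2.resize(t["img"][240:330,275:415,::-1]*1,None,fx=5,fy=5,interpolation=cv2.INTER_NEAREST))
E
```

```text
blue [483.9, 186.3, 109.9, 226.3, 3.6] [423.8  71.4] [543.8 301.7]
black [509.6, -109.2, 109.8, 225.5, 2.9] [ 449.7 -224.2] [568.4   5.5]
white [507.3, -28.9, 10.9, 33.3, -86.1] [491.  -34.4] [523.8 -22.9]
red [509.7, -85.4, 14.6, 38.2, 86.9] [490.9 -91.9] [528.6 -77.1]
purple [512.2, -134.9, 19.8, 39.4, 89.5] [ 492.5 -144.7] [ 531.8 -124.9]
yellow [509.6, -195.1, 14.8, 37.8, 89.2] [ 490.8 -202.6] [ 528.5 -187.6]
```

View pics/crop0.png

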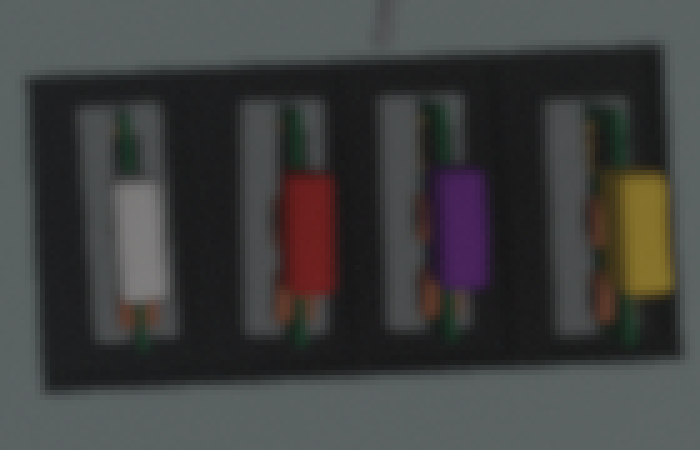

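Slots and boards are located. Black rack: centre about (510,-109) mm, yaw 3°. Blue rack: centre about (484,186), yaw 3.6°. I'll grip across board x, so tool yaw is about -87°, and start by moving to above white.

Units first: shifts go in shares of 1000 mm and turns go in shares of 90 degrees. So 22.5 cm is 0.225, -20 cm is -0.2, -56 degrees is -0.6222.

Call:
{"name": "send_rows", "arguments": {
  "plan": [
    [[-0.025, 0.028, 0, 0, 0, -0.0778], [-0.05, 0.056, 0, 0, 0, -0.1556], [-0.075, 0.084, 0, 0, 0, -0.2333], [-0.1, 0.112, 0, 0, 0, -0.3111], [-0.125, 0.14, 0, 0, 0, -0.3889], [-0.15, 0.168, 0, 0, 0, -0.4667], [-0.175, 0.196, 0, 0, 0, -0.5444], [-0.2, 0.225, 0, 0, 0, -0.6222]]
  ],
  "fingers": 1
}}

```text
clock: 0.77
tool_pos: [0.294, -0.3936, 0.2263]
orientation: [180.0, 0.0, -111.0]
force: [1.2, 0.5, 0.2]
opening: 0.0876
gripper_force: 0.0
```

```bash
cat >> h.py <<'E'
from scipy.spatial.transform import Rotation as Ro
def go(x,y,z,yaw=-87):
    "tool-frame shift (cm) and turn (deg) from here to a tool-down pose in mm"
    o=ctrl.get_obs();R=Ro.from_euler("xyz",o["orientation"],degrees=True)
    G=Ro.from_euler("xyz",[180,0,yaw],degrees=True)
    print(round(float(o["clock"]),2),np.round(o["tool_pos"],4),np.round(o["orientation"],1),np.round(o["joint_pos"],0),"->",
      (R.inv().apply(np.array([x,y,z])/1000-o["tool_pos"])*100).round(2),(R.inv()*G).as_rotvec(degrees=True).round(1))
E
python3 -c "
from h import *
go(507,-29,200)"
```

```text
0.77 [ 0.294  -0.3936  0.2263] [ 180.    0. -111.] [-30.   3. -22.  -0. -65.   9.] -> [-41.67  -6.81   2.64] [  0.   0. -24.]
```

Scaled: -32 cm is -0.32, -28 cm is -0.28, -24 degrees is -0.2667.

Call:
{"name": "send_rows", "arguments": {
  "plan": [
    [[-0.04, -0.006, 0, 0, 0, -0.0444], [-0.08, -0.012, 0, 0, 0, -0.0889], [-0.12, -0.019, 0, 0, 0, -0.1333], [-0.16, -0.025, 0, 0, 0, -0.1778], [-0.2, -0.032, 0, 0, 0, -0.2222], [-0.24, -0.038, 0, 0, 0, -0.2667], [-0.28, -0.045, 0, 0, 0, -0.2667], [-0.32, -0.052, 0, 0, 0, -0.2667]]
  ]
}}

```text
clock: 1.43
tool_pos: [0.4589, -0.1141, 0.2267]
orientation: [-180.0, 0.0, -87.3]
force: [1.3, -0.9, 0.6]
opening: 0.0877
gripper_force: 0.0
```

```bash
python3 -c "
from h import *
go(507,-29,180)"
```

```text
1.43 [ 0.4589 -0.1141  0.2267] [-180.     0.   -87.3] [ 10.   1. -24.  -0. -65.  -7.] -> [-8.27 -5.2   4.67] [-0.   0.  -0.3]
```

Scaled: -8.2 cm is -0.082, -5.2 cm is -0.052.

Call:
{"name": "send_rows", "arguments": {
  "plan": [
    [[-0.03, -0.02, 0.01, 0, 0, 0], [-0.06, -0.04, 0.02, 0, 0, 0], [-0.082, -0.052, 0.03, 0, 0, 0], [-0.082, -0.052, 0.04, 0, 0, 0], [-0.082, -0.052, 0.04, 0, 0, 0]]
  ]
}}

```text
clock: 1.85
tool_pos: [0.5057, -0.0307, 0.184]
orientation: [179.7, -0.0, -87.2]
force: [-1.3, -1.0, 0.4]
opening: 0.0878
gripper_force: 0.0
```

```bash
python3 -c "
from h import *
go(507,-29,68)
s=ctrl.snapshot('wrist');np.savez('w0.npz',**s);cv2.imwrite('pics/w0.png',s['img'][:,:,::-1]);print(s['pose'].round(3))
for c in('white','red','purple'):print(c,*rect(s,c,.094))
"
```

```text
1.85 [ 0.5057 -0.0307  0.184 ] [179.7  -0.  -87.2] [ 19.   7. -24.  -0. -60. -16.] -> [-0.17 -0.19 11.6 ] [ 0.3 -0.  -0.2]
[[-0.999 -0.046 -0.017  0.51 ]
 [-0.049  0.963  0.264 -0.102]
 [ 0.004  0.264 -0.964  0.343]
 [ 0.     0.     0.     1.   ]]
white [511.7, -72.6, 187.3, 408.9, -87.1] [ 304.3 -174.8] [712.7  25.5]
red [511.1, -85.6, 16.2, 40.0, -89.1] [491.1 -93.8] [531.2 -77.3]
purple [513.0, -135.0, 18.5, 40.0, -88.6] [ 493.1 -144.4] [ 533.1 -125.6]
```

View pics/w0.png

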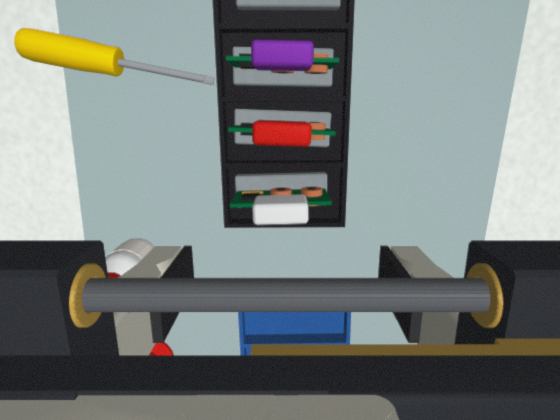

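The wrist view has white at (281,208), red at (283,133) and purple at (283,55), all lined up with the open fingers. The wrist positions match the top view.

```bash
python3 -c "
from h import *
s=dict(np.load('w0.npz'));RNG['white']=((0,0,150),(179,40,255))
print(*rect(s,'white',.094,(245,315,190,228)))
print(cast(s,[[281,196],[281,222]],.094).round(4))
go(508,-29,68)
"
```

```text
[509.5, -29.6, 16.5, 39.0, -83.0] [490. -40.] [529.1 -21.2]
[[ 0.5095 -0.0421  0.094 ]
 [ 0.5087 -0.0228  0.094 ]]
1.9 [ 0.5058 -0.0316  0.1852] [179.8  -0.  -87.3] [ 19.   7. -24.  -0. -60. -16.] -> [-0.26 -0.27 11.72] [ 0.2 -0.  -0.3]
```

Scaled: 11.5 cm is 0.115, 11 cm is 0.11, -2 degrees is -0.0222.

Call:
{"name": "send_rows", "arguments": {
  "plan": [
    [[-0.001, -0.003, 0.025, 0, 0, -0.0222], [-0.001, -0.003, 0.05, 0, 0, -0.0222], [-0.001, -0.003, 0.075, 0, 0, -0.0222], [-0.001, -0.003, 0.095, 0, 0, -0.0222], [-0.001, -0.003, 0.11, 0, 0, -0.0222], [-0.001, -0.003, 0.115, 0, 0, -0.0222], [-0.001, -0.003, 0.115, 0, 0, -0.0222], [-0.001, -0.003, 0.115, 0, 0, -0.0222]]
  ]
}}

```text
clock: 2.57
tool_pos: [0.5102, -0.0312, 0.0725]
orientation: [-179.9, -0.0, -85.4]
force: [1.0, -0.7, -0.0]
opening: 0.0876
gripper_force: 0.0
```

Call:
{"name": "send_rows", "arguments": {
  "plan": [
    [[0, 0, 0, 0, 0, 0], [0, 0, 0, 0, 0, 0], [0, 0, 0, 0, 0, 0], [0, 0, 0, 0, 0, 0], [0, 0, 0, 0, 0, 0], [0, 0, 0, 0, 0, 0]]
  ],
  "fingers": 0
}}

```text
clock: 3.07
tool_pos: [0.5098, -0.0306, 0.0718]
orientation: [-180.0, 0.0, -85.3]
force: [-0.2, 0.1, -0.3]
opening: 0.0531
gripper_force: 0.0
```

Scaled: 0.3 cm is 0.003.

Call:
{"name": "send_rows", "arguments": {
  "plan": [
    [[0, 0, 0.003, 0, 0, 0], [0, 0, 0.003, 0, 0, 0], [0, 0, 0.003, 0, 0, 0], [0, 0, 0.003, 0, 0, 0], [0, 0, 0.003, 0, 0, 0], [0, 0, 0.003, 0, 0, 0]]
  ]
}}

```text
clock: 3.57
tool_pos: [0.5095, -0.0307, 0.0684]
orientation: [180.0, -0.0, -85.4]
force: [-0.4, 0.3, -3.4]
opening: 0.0396
gripper_force: 30.0
```

Call:
{"name": "send_rows", "arguments": {
  "plan": [
    [[0, 0, -0.005, 0, 0, 0], [0, 0, -0.02, 0, 0, 0], [0, 0, -0.04, 0, 0, 0], [0, 0, -0.06, 0, 0, 0], [0, 0, -0.08, 0, 0, 0], [0, 0, -0.09, 0, 0, 0], [0, 0, -0.09, 0, 0, 0]]
  ]
}}

```text
clock: 4.15
tool_pos: [0.5112, -0.0304, 0.1611]
orientation: [-179.7, 0.0, -85.3]
force: [-0.0, -0.3, -2.1]
opening: 0.0398
gripper_force: 30.0
```

```bash
python3 -c "
from h import *
go(489.3,102.2,160,-86.4)
s=ctrl.snapshot('scene');cv2.imwrite('pics/s1.png',s['img'][100:300,120:470,::-1])
"
```

```text
4.15 [ 0.5112 -0.0304  0.1611] [-179.7    0.   -85.3] [ 19.   8. -25.   0. -56. -14.] -> [-13.39   1.1    0.12] [-0.3  0.   1.1]
```

View pics/s1.png

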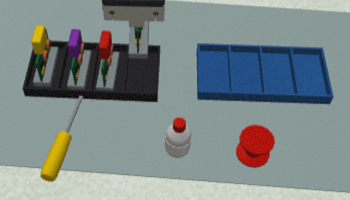

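White is held upright above its slot (crop about (140,40)), and the other boards are undisturbed. Next I'll carry it to blue slot 4.

Scaled: -13.4 cm is -0.134, 1.1 cm is 0.011.

Call:
{"name": "send_rows", "arguments": {
  "plan": [
    [[-0.015, 0.001, 0, 0, 0, 0], [-0.04, 0.003, 0, 0, 0, 0], [-0.07, 0.006, 0, 0, 0, 0], [-0.1, 0.009, 0, 0, 0, 0], [-0.125, 0.011, 0, 0, 0, 0], [-0.134, 0.011, 0, 0, 0, 0], [-0.134, 0.011, 0, 0, 0, 0], [-0.134, 0.011, 0, 0, 0, 0]]
  ]
}}

```text
clock: 4.87
tool_pos: [0.4871, 0.102, 0.1573]
orientation: [179.9, -0.0, -85.3]
force: [-0.3, -1.2, -2.6]
opening: 0.0396
gripper_force: 30.0
```

Scaled: 8.6 cm is 0.086, 8.4 cm is 0.084.

Call:
{"name": "send_rows", "arguments": {
  "plan": [
    [[0, 0, 0.015, 0, 0, 0], [0, 0, 0.035, 0, 0, 0], [0, 0, 0.055, 0, 0, 0], [0, 0, 0.07, 0, 0, 0], [0, 0, 0.08, 0, 0, 0], [0, 0, 0.084, 0, 0, 0], [0, 0, 0.086, 0, 0, 0], [0, 0, 0.086, 0, 0, 0]]
  ]
}}

```text
clock: 5.53
tool_pos: [0.4881, 0.1016, 0.0726]
orientation: [180.0, -0.0, -85.4]
force: [-0.7, -0.3, -2.7]
opening: 0.0397
gripper_force: 30.0
```

```bash
python3 -c "
from h import *
go(489.3,102.2,68.4,-86.4)
s=ctrl.snapshot('scene');cv2.imwrite('pics/s2.png',s['img'][100:300,120:470,::-1])
"
```

```text
5.53 [0.4881 0.1016 0.0726] [180.   -0.  -85.4] [ 34.  13. -33.   0. -44. -30.] -> [-0.05 -0.12  0.42] [ 0. -0.  1.]
```

View pics/s2.png

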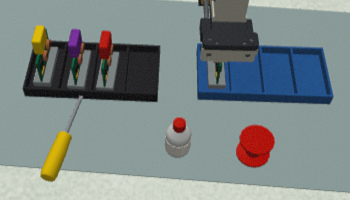

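White's foot is inside blue slot 4 at crop (217,72), clear of the walls. I'll lower it the last few millimetres and release.

Scaled: 0.4 cm is 0.004, 0.3 cm is 0.003.

Call:
{"name": "send_rows", "arguments": {
  "plan": [
    [[0, 0, 0.001, 0, 0, 0], [0, 0, 0.002, 0, 0, 0], [0, 0, 0.003, 0, 0, 0], [0, 0, 0.004, 0, 0, 0], [0, 0, 0.004, 0, 0, 0], [0, 0, 0.004, 0, 0, 0]]
  ]
}}

```text
clock: 6.08
tool_pos: [0.4879, 0.102, 0.0686]
orientation: [-180.0, 0.0, -85.3]
force: [-0.1, 0.5, -2.4]
opening: 0.0401
gripper_force: 30.0
```

Scaled: 0.1 cm is 0.001, 0.05 cm is 0.0005.

Call:
{"name": "send_rows", "arguments": {
  "plan": [
    [[0, 0, 0.0005, 0, 0, 0], [0, 0, 0.001, 0, 0, 0], [0, 0, 0.001, 0, 0, 0], [0, 0, 0.001, 0, 0, 0]]
  ]
}}

```text
clock: 6.42
tool_pos: [0.488, 0.1021, 0.0681]
orientation: [-180.0, 0.0, -85.3]
force: [-2.3, -0.2, 5.9]
opening: 0.0398
gripper_force: 30.0
```

Contact felt (about 8 N change), so I'll release and go up.

Call:
{"name": "send_rows", "arguments": {
  "plan": [
    [[0, 0, 0, 0, 0, 0], [0, 0, 0, 0, 0, 0], [0, 0, 0, 0, 0, 0], [0, 0, 0, 0, 0, 0], [0, 0, 0, 0, 0, 0], [0, 0, -0.02, 0, 0, 0], [0, 0, -0.05, 0, 0, 0], [0, 0, -0.08, 0, 0, 0]]
  ],
  "fingers": 1
}}

```text
clock: 7.08
tool_pos: [0.4872, 0.1015, 0.1478]
orientation: [179.9, -0.1, -85.4]
force: [1.2, 0.5, -0.2]
opening: 0.0856
gripper_force: 0.0
```

```bash
python3 -c "
from h import *
go(511,-85.5,150,-87)
s=ctrl.snapshot('top');RNG['white']=((0,0,112),(179,60,255))
cv2.imwrite('pics/t1.png',s['img'][240:345,100:420,::-1])
"
```

```text
7.08 [0.4872 0.1015 0.1478] [ 1.799e+02 -1.000e-01 -8.540e+01] [ 34.   8. -28.  -0. -55. -30.] -> [18.83 -0.86 -0.2 ] [ 0.1 -0.1  1.6]
```

View pics/t1.png

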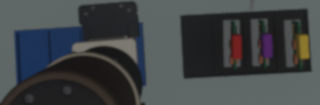

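The arm hides white, and the other three boards are unmoved. Next is red.

Scaled: 18.8 cm is 0.188, 17.5 cm is 0.175, 1.5 degrees is 0.0167.

Call:
{"name": "send_rows", "arguments": {
  "plan": [
    [[0.02, -0.001, 0, 0, 0, 0.0056], [0.05, -0.003, 0, 0, 0, 0.0111], [0.085, -0.005, 0, 0, 0, 0.0167], [0.12, -0.006, 0, 0, 0, 0.0167], [0.15, -0.008, 0, 0, 0, 0.0167], [0.175, -0.009, 0, 0, 0, 0.0167], [0.188, -0.009, 0, 0, 0, 0.0167], [0.188, -0.009, 0, 0, 0, 0.0167]]
  ]
}}

```text
clock: 7.8
tool_pos: [0.512, -0.0869, 0.1472]
orientation: [180.0, -0.0, -87.0]
force: [-0.5, 0.3, -0.9]
opening: 0.0874
gripper_force: 0.0
```

```bash
python3 -c "
from h import *
go(511,-85.5,68.4,-87)
s=ctrl.snapshot('scene');cv2.imwrite('pics/s3.png',s['img'][100:300,120:470,::-1])
"
```

```text
7.8 [ 0.512  -0.0869  0.1472] [180.  -0. -87.] [ 12.  10. -25.   0. -55.  -9.] -> [-0.15  0.09  7.88] [ 0. -0. -0.]
```

View pics/s3.png

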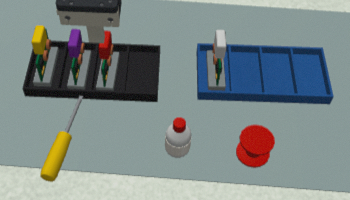

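White stands upright in the rightmost blue slot (crop (218,60)), and the gripper is above red. I'll descend and grip.

Scaled: 7.8 cm is 0.078, 7.7 cm is 0.077.

Call:
{"name": "send_rows", "arguments": {
  "plan": [
    [[-0.001, 0.001, 0.015, 0, 0, 0], [-0.001, 0.001, 0.035, 0, 0, 0], [-0.001, 0.001, 0.055, 0, 0, 0], [-0.001, 0.001, 0.07, 0, 0, 0], [-0.001, 0.001, 0.077, 0, 0, 0], [-0.001, 0.001, 0.078, 0, 0, 0], [-0.001, 0.001, 0.078, 0, 0, 0], [-0.001, 0.001, 0.078, 0, 0, 0]]
  ]
}}

```text
clock: 8.52
tool_pos: [0.5118, -0.0833, 0.0704]
orientation: [-179.9, -0.0, -86.8]
force: [-0.4, 0.2, -0.2]
opening: 0.0878
gripper_force: 0.0
```

Call:
{"name": "send_rows", "arguments": {
  "plan": [
    [[0, 0, 0, 0, 0, 0], [0, 0, 0, 0, 0, 0], [0, 0, 0, 0, 0, 0], [0, 0, 0, 0, 0, 0], [0, 0, 0, 0, 0, 0], [0, 0, 0, 0, 0, 0], [0, 0, 0, 0, 0, 0], [0, 0, 0, 0, 0, 0]]
  ],
  "fingers": 0
}}

```text
clock: 9.18
tool_pos: [0.511, -0.0838, 0.0696]
orientation: [180.0, -0.0, -86.8]
force: [-0.4, -0.1, 0.6]
opening: 0.0402
gripper_force: 28.1
```

Call:
{"name": "send_rows", "arguments": {
  "plan": [
    [[0, 0, 0, 0, 0, 0], [0, 0, 0, 0, 0, 0], [0, 0, 0, 0, 0, 0]]
  ]
}}

```text
clock: 9.43
tool_pos: [0.511, -0.0838, 0.0695]
orientation: [180.0, -0.0, -86.8]
force: [-0.1, 0.6, 0.1]
opening: 0.0401
gripper_force: 30.0
```

Scaled: -12 cm is -0.12, -11.5 cm is -0.115.

Call:
{"name": "send_rows", "arguments": {
  "plan": [
    [[0, 0, -0.005, 0, 0, 0], [0, 0, -0.02, 0, 0, 0], [0, 0, -0.045, 0, 0, 0], [0, 0, -0.07, 0, 0, 0], [0, 0, -0.095, 0, 0, 0], [0, 0, -0.115, 0, 0, 0], [0, 0, -0.12, 0, 0, 0], [0, 0, -0.12, 0, 0, 0]]
  ]
}}

```text
clock: 10.1
tool_pos: [0.5117, -0.0836, 0.1911]
orientation: [-179.8, 0.0, -86.9]
force: [-0.6, -0.1, -3.1]
opening: 0.0398
gripper_force: 30.0
```

```bash
python3 -c "
from h import *
go(486,160,190,-86.4)"
```

```text
10.1 [ 0.5117 -0.0836  0.1911] [-179.8    0.   -86.9] [ 12.   7. -22.  -0. -61.  -9.] -> [-24.46   1.23   0.12] [-0.2  0.  -0.5]
```

Scaled: -24.4 cm is -0.244, -23.5 cm is -0.235.

Call:
{"name": "send_rows", "arguments": {
  "plan": [
    [[-0.02, 0.001, 0, 0, 0, 0], [-0.055, 0.003, 0, 0, 0, 0], [-0.095, 0.005, 0, 0, 0, 0], [-0.135, 0.007, 0, 0, 0, 0], [-0.175, 0.009, 0, 0, 0, 0], [-0.21, 0.011, 0, 0, 0, 0], [-0.235, 0.012, 0, 0, 0, 0], [-0.244, 0.012, 0, 0, 0, 0]]
  ]
}}

```text
clock: 10.77
tool_pos: [0.4845, 0.162, 0.1878]
orientation: [179.9, -0.0, -86.7]
force: [0.7, -0.7, -1.1]
opening: 0.0399
gripper_force: 30.0
```

Scaled: 11.3 cm is 0.113, 11 cm is 0.11.

Call:
{"name": "send_rows", "arguments": {
  "plan": [
    [[0, 0, 0, 0, 0, 0], [0, 0, 0.01, 0, 0, 0], [0, 0, 0.03, 0, 0, 0], [0, 0, 0.055, 0, 0, 0], [0, 0, 0.08, 0, 0, 0], [0, 0, 0.1, 0, 0, 0], [0, 0, 0.11, 0, 0, 0], [0, 0, 0.113, 0, 0, 0]]
  ]
}}

```text
clock: 11.43
tool_pos: [0.4842, 0.1571, 0.0739]
orientation: [179.8, -0.2, -86.9]
force: [-0.5, -0.7, -1.9]
opening: 0.0401
gripper_force: 30.0
```

Call:
{"name": "send_rows", "arguments": {
  "plan": [
    [[0, 0, 0, 0, 0, 0], [0, 0, 0, 0, 0, 0]]
  ]
}}

```text
clock: 11.6
tool_pos: [0.4862, 0.1591, 0.0771]
orientation: [-180.0, 0.0, -86.9]
force: [1.0, 0.4, -1.5]
opening: 0.0396
gripper_force: 30.0
```

```bash
python3 -c "
from h import *
go(486,160,69.5,-86.4)
s=ctrl.snapshot('scene');cv2.imwrite('pics/s4.png',s['img'][100:300,120:470,::-1])"
```

```text
11.6 [0.4862 0.1591 0.0771] [-180.     0.   -86.9] [ 40.  14. -31.   0. -45. -37.] -> [-0.09  0.02  0.76] [-0.   0.  -0.5]
```

View pics/s4.png

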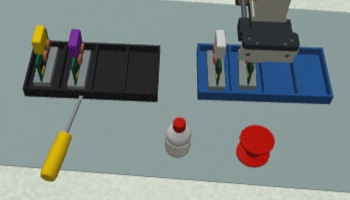

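Red's foot is inside blue slot 3 (crop (248,72)) and white is unmoved. I'll lower red gently.

Scaled: 0.75 cm is 0.0075, 0.7 cm is 0.007.

Call:
{"name": "send_rows", "arguments": {
  "plan": [
    [[0, 0, 0.002, 0, 0, 0], [0, 0, 0.004, 0, 0, 0], [0, 0, 0.005, 0, 0, 0], [0, 0, 0.006, 0, 0, 0], [0, 0, 0.007, 0, 0, 0], [0, 0, 0.0075, 0, 0, 0], [0, 0, 0.0075, 0, 0, 0], [0, 0, 0.0075, 0, 0, 0]]
  ]
}}

```text
clock: 12.32
tool_pos: [0.4857, 0.1593, 0.0695]
orientation: [-180.0, -0.0, -86.8]
force: [-1.6, -0.9, 4.7]
opening: 0.04
gripper_force: 30.0
```

Contact. Releasing, going up, and heading to purple at (513,-136).

Call:
{"name": "send_rows", "arguments": {
  "plan": [
    [[0, 0, 0, 0, 0, 0], [0, 0, 0, 0, 0, 0], [0, 0, 0, 0, 0, 0], [0, 0, 0, 0, 0, 0], [0, 0, 0, 0, 0, 0], [0, 0, -0.02, 0, 0, 0], [0, 0, -0.05, 0, 0, 0], [0, 0, -0.08, 0, 0, 0]]
  ],
  "fingers": 1
}}

```text
clock: 12.98
tool_pos: [0.485, 0.1588, 0.1492]
orientation: [179.9, -0.1, -86.8]
force: [0.8, -0.4, 1.3]
opening: 0.0854
gripper_force: 0.0
```

```bash
python3 -c "
from h import *
go(513,-136,150,-87)"
```

```text
12.98 [0.485  0.1588 0.1492] [ 1.799e+02 -1.000e-01 -8.680e+01] [ 40.   9. -26.  -0. -55. -37.] -> [29.58 -1.17 -0.03] [ 0.1 -0.1  0.2]
```

Scaled: 29.6 cm is 0.296, 27 cm is 0.27.

Call:
{"name": "send_rows", "arguments": {
  "plan": [
    [[0.03, -0.001, 0, 0, 0, 0], [0.07, -0.003, 0, 0, 0, 0], [0.11, -0.005, 0, 0, 0, 0], [0.15, -0.006, 0, 0, 0, 0], [0.19, -0.008, 0, 0, 0, 0], [0.23, -0.01, 0, 0, 0, 0], [0.27, -0.012, 0, 0, 0, 0], [0.296, -0.012, 0, 0, 0, 0]]
  ]
}}

```text
clock: 13.65
tool_pos: [0.5139, -0.1386, 0.149]
orientation: [-180.0, -0.0, -86.9]
force: [0.1, 1.2, 0.4]
opening: 0.0875
gripper_force: 0.0
```

Call:
{"name": "send_rows", "arguments": {
  "plan": [
    [[0, 0, 0, 0, 0, 0], [0, 0, 0, 0, 0, 0], [0, 0, 0, 0, 0, 0]]
  ]
}}

```text
clock: 13.9
tool_pos: [0.5137, -0.1356, 0.1488]
orientation: [180.0, 0.0, -86.9]
force: [-0.2, 0.2, -0.0]
opening: 0.0876
gripper_force: 0.0
```

```bash
python3 -c "
from h import *
s=ctrl.snapshot('wrist')
for c in('yellow',):print(c,*rect(s,c,.094,(180,380,0,240)))
go(513,-136,69,-87)
s=ctrl.snapshot('scene');cv2.imwrite('pics/s5.png',s['img'][100:300,120:470,::-1])"
```

```text
yellow [511.4, -195.5, 15.8, 40.3, -86.8] [ 491.4 -204.3] [ 531.8 -187.1]
13.95 [ 0.5138 -0.1351  0.149 ] [180.    0.  -86.8] [  6.  11. -24.  -0. -56.  -3.] -> [0.09 0.08 8.  ] [0.  0.  0.2]
```

View pics/s5.png

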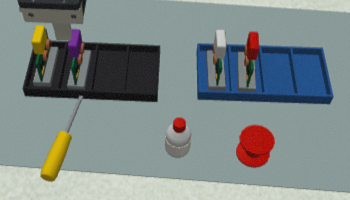

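White (218,60) and red (250,60) stand in blue slots 4 and 3. The gripper is above purple, and yellow measures (511,-195.5). Gripping purple now.

Scaled: 7.9 cm is 0.079, 7.7 cm is 0.077.

Call:
{"name": "send_rows", "arguments": {
  "plan": [
    [[0.001, 0.001, 0.015, 0, 0, 0], [0.001, 0.001, 0.035, 0, 0, 0], [0.001, 0.001, 0.055, 0, 0, 0], [0.001, 0.001, 0.07, 0, 0, 0], [0.001, 0.001, 0.077, 0, 0, 0], [0.001, 0.001, 0.079, 0, 0, 0], [0.001, 0.001, 0.079, 0, 0, 0], [0.001, 0.001, 0.079, 0, 0, 0]]
  ]
}}

```text
clock: 14.67
tool_pos: [0.5137, -0.1363, 0.0709]
orientation: [-179.9, -0.0, -86.8]
force: [-0.2, -0.5, 0.1]
opening: 0.0874
gripper_force: 0.0
```

Call:
{"name": "send_rows", "arguments": {
  "plan": [
    [[0, 0, 0, 0, 0, 0], [0, 0, 0, 0, 0, 0], [0, 0, 0, 0, 0, 0], [0, 0, 0, 0, 0, 0], [0, 0, 0, 0, 0, 0], [0, 0, 0, 0, 0, 0], [0, 0, 0, 0, 0, 0], [0, 0, 0, 0, 0, 0]]
  ],
  "fingers": 0
}}

```text
clock: 15.33
tool_pos: [0.5129, -0.1367, 0.0701]
orientation: [180.0, -0.0, -86.9]
force: [-0.5, -0.7, 1.2]
opening: 0.0401
gripper_force: 18.9
```

Call:
{"name": "send_rows", "arguments": {
  "plan": [
    [[0, 0, 0, 0, 0, 0], [0, 0, 0, 0, 0, 0], [0, 0, 0, 0, 0, 0]]
  ]
}}

```text
clock: 15.58
tool_pos: [0.5129, -0.1368, 0.0701]
orientation: [180.0, -0.0, -86.8]
force: [-0.7, -1.1, 1.0]
opening: 0.0401
gripper_force: 30.0
```

Scaled: -12 cm is -0.12, -11.5 cm is -0.115.

Call:
{"name": "send_rows", "arguments": {
  "plan": [
    [[0, 0, -0.005, 0, 0, 0], [0, 0, -0.02, 0, 0, 0], [0, 0, -0.045, 0, 0, 0], [0, 0, -0.07, 0, 0, 0], [0, 0, -0.095, 0, 0, 0], [0, 0, -0.115, 0, 0, 0], [0, 0, -0.12, 0, 0, 0], [0, 0, -0.12, 0, 0, 0]]
  ]
}}

```text
clock: 16.25
tool_pos: [0.5136, -0.1366, 0.1916]
orientation: [-179.8, 0.0, -86.9]
force: [-0.3, 0.6, -3.1]
opening: 0.0397
gripper_force: 30.0
```

Scaled: -29.5 cm is -0.295, -25.5 cm is -0.255.

Call:
{"name": "send_rows", "arguments": {
  "plan": [
    [[-0.02, 0.001, 0, 0, 0, 0], [-0.055, 0.002, 0, 0, 0, 0], [-0.095, 0.003, 0, 0, 0, 0], [-0.135, 0.004, 0, 0, 0, 0], [-0.175, 0.006, 0, 0, 0, 0], [-0.215, 0.007, 0, 0, 0, 0], [-0.255, 0.008, 0, 0, 0, 0], [-0.295, 0.009, 0, 0, 0, 0]]
  ]
}}

```text
clock: 16.92
tool_pos: [0.4862, 0.1588, 0.1884]
orientation: [179.9, -0.1, -86.9]
force: [1.1, -0.6, -2.5]
opening: 0.0398
gripper_force: 30.0
```

Scaled: -5.7 cm is -0.057, -5 cm is -0.05.

Call:
{"name": "send_rows", "arguments": {
  "plan": [
    [[-0.03, 0.001, 0, 0, 0, 0], [-0.05, 0.002, 0, 0, 0, 0], [-0.057, 0.002, 0, 0, 0, 0], [-0.057, 0.002, 0, 0, 0, 0], [-0.057, 0.002, 0, 0, 0, 0]]
  ]
}}

```text
clock: 17.33
tool_pos: [0.4818, 0.2137, 0.1886]
orientation: [179.9, -0.1, -86.8]
force: [-0.9, -0.3, -2.5]
opening: 0.0396
gripper_force: 30.0
```

```bash
python3 -c "
from h import *
go(482.2,213.9,70,-86.4)"
```

```text
17.33 [0.4818 0.2137 0.1886] [ 1.799e+02 -1.000e-01 -8.680e+01] [ 45.   8. -21.  -0. -61. -42.] -> [-0.04 -0.07 11.86] [ 0.1 -0.1 -0.4]
```

Scaled: 11.3 cm is 0.113, 11 cm is 0.11.

Call:
{"name": "send_rows", "arguments": {
  "plan": [
    [[0, 0, 0.01, 0, 0, 0], [0, 0, 0.03, 0, 0, 0], [0, 0, 0.055, 0, 0, 0], [0, 0, 0.08, 0, 0, 0], [0, 0, 0.1, 0, 0, 0], [0, 0, 0.11, 0, 0, 0], [0, 0, 0.113, 0, 0, 0], [0, 0, 0.113, 0, 0, 0]]
  ]
}}

```text
clock: 18.0
tool_pos: [0.4825, 0.2132, 0.0764]
orientation: [179.9, -0.1, -86.9]
force: [0.7, 0.8, -1.4]
opening: 0.0399
gripper_force: 30.0
```

Scaled: 0.7 cm is 0.007, 0.6 cm is 0.006.

Call:
{"name": "send_rows", "arguments": {
  "plan": [
    [[0, 0, 0.001, 0, 0, 0], [0, 0, 0.003, 0, 0, 0], [0, 0, 0.004, 0, 0, 0], [0, 0, 0.005, 0, 0, 0], [0, 0, 0.006, 0, 0, 0], [0, 0, 0.007, 0, 0, 0], [0, 0, 0.007, 0, 0, 0], [0, 0, 0.007, 0, 0, 0]]
  ]
}}

```text
clock: 18.67
tool_pos: [0.4827, 0.2143, 0.0702]
orientation: [-180.0, 0.0, -86.8]
force: [0.4, 0.8, -1.9]
opening: 0.0399
gripper_force: 30.0
```

Scaled: 0.05 cm is 0.0005.

Call:
{"name": "send_rows", "arguments": {
  "plan": [
    [[0, 0, 0.0005, 0, 0, 0], [0, 0, 0.0005, 0, 0, 0], [0, 0, 0.0005, 0, 0, 0]]
  ]
}}

```text
clock: 18.92
tool_pos: [0.4828, 0.2142, 0.0701]
orientation: [-180.0, 0.0, -86.8]
force: [-1.8, -0.6, 5.4]
opening: 0.0398
gripper_force: 30.0
```

Scaled: -8 cm is -0.08, -5 cm is -0.05.

Call:
{"name": "send_rows", "arguments": {
  "plan": [
    [[0, 0, 0, 0, 0, 0], [0, 0, 0, 0, 0, 0], [0, 0, 0, 0, 0, 0], [0, 0, 0, 0, 0, 0], [0, 0, 0, 0, 0, 0], [0, 0, -0.02, 0, 0, 0], [0, 0, -0.05, 0, 0, 0], [0, 0, -0.08, 0, 0, 0]]
  ],
  "fingers": 1
}}

```text
clock: 19.58
tool_pos: [0.482, 0.2136, 0.1497]
orientation: [179.9, -0.1, -86.8]
force: [1.1, 0.2, 0.9]
opening: 0.0855
gripper_force: 0.0
```

Scaled: 31 cm is 0.31, 27 cm is 0.27.

Call:
{"name": "send_rows", "arguments": {
  "plan": [
    [[0.03, 0, 0, 0, 0, 0], [0.07, -0.001, 0, 0, 0, 0], [0.11, -0.001, 0, 0, 0, 0], [0.15, -0.002, 0, 0, 0, 0], [0.19, -0.002, 0, 0, 0, 0], [0.23, -0.003, 0, 0, 0, 0], [0.27, -0.003, 0, 0, 0, 0], [0.31, -0.004, 0, 0, 0, 0]]
  ]
}}

```text
clock: 20.25
tool_pos: [0.5033, -0.097, 0.1498]
orientation: [-180.0, 0.0, -86.8]
force: [0.8, -0.4, 0.8]
opening: 0.0873
gripper_force: 0.0
```

Scaled: 10 cm is 0.1, 9.5 cm is 0.095.

Call:
{"name": "send_rows", "arguments": {
  "plan": [
    [[0.04, -0.001, 0, 0, 0, 0], [0.07, -0.001, 0, 0, 0, 0], [0.095, -0.001, 0, 0, 0, 0], [0.1, -0.001, 0, 0, 0, 0], [0.1, -0.001, 0, 0, 0, 0], [0.1, -0.001, 0, 0, 0, 0]]
  ]
}}

```text
clock: 20.75
tool_pos: [0.5099, -0.1949, 0.1493]
orientation: [180.0, 0.0, -86.9]
force: [-0.6, -0.7, -0.6]
opening: 0.0874
gripper_force: 0.0
```

```bash
python3 -c "
from h import *
go(511,-195.5,69,-87)
s=ctrl.snapshot('scene');cv2.imwrite('pics/s6.png',s['img'][100:300,120:470,::-1])"
```

```text
20.75 [ 0.5099 -0.1949  0.1493] [180.    0.  -86.9] [ -0.  12. -22.  -0. -56.   3.] -> [ 0.06 -0.11  8.03] [0.  0.  0.1]
```

View pics/s6.png

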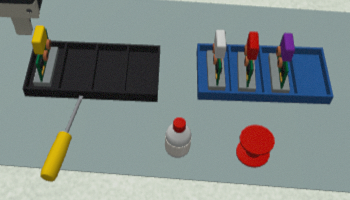

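White, red and purple stand in blue slots 4, 3 and 2 (crop columns 220, 252, 285). Only yellow is left.

Call:
{"name": "send_rows", "arguments": {
  "plan": [
    [[0.001, -0.001, 0.015, 0, 0, 0], [0.001, -0.001, 0.035, 0, 0, 0], [0.001, -0.001, 0.055, 0, 0, 0], [0.001, -0.001, 0.07, 0, 0, 0], [0.001, -0.001, 0.077, 0, 0, 0], [0.001, -0.001, 0.079, 0, 0, 0], [0.001, -0.001, 0.079, 0, 0, 0], [0.001, -0.001, 0.079, 0, 0, 0]]
  ]
}}

```text
clock: 21.47
tool_pos: [0.512, -0.1955, 0.0715]
orientation: [-179.9, -0.0, -86.8]
force: [-0.9, -0.1, 0.6]
opening: 0.0874
gripper_force: 0.0
```

Call:
{"name": "send_rows", "arguments": {
  "plan": [
    [[0, 0, 0, 0, 0, 0], [0, 0, 0, 0, 0, 0], [0, 0, 0, 0, 0, 0], [0, 0, 0, 0, 0, 0], [0, 0, 0, 0, 0, 0], [0, 0, 0, 0, 0, 0], [0, 0, 0, 0, 0, 0], [0, 0, 0, 0, 0, 0]]
  ],
  "fingers": 0
}}

```text
clock: 22.13
tool_pos: [0.5112, -0.1959, 0.0705]
orientation: [-180.0, -0.0, -86.9]
force: [1.4, -1.0, 0.2]
opening: 0.04
gripper_force: 9.7
```

Call:
{"name": "send_rows", "arguments": {
  "plan": [
    [[0, 0, 0, 0, 0, 0], [0, 0, 0, 0, 0, 0], [0, 0, 0, 0, 0, 0]]
  ]
}}

```text
clock: 22.38
tool_pos: [0.5112, -0.1959, 0.0705]
orientation: [180.0, -0.0, -86.8]
force: [-0.1, -0.2, -0.2]
opening: 0.0399
gripper_force: 30.0
```

Scaled: -12 cm is -0.12, -11.5 cm is -0.115.

Call:
{"name": "send_rows", "arguments": {
  "plan": [
    [[0, 0, -0.005, 0, 0, 0], [0, 0, -0.02, 0, 0, 0], [0, 0, -0.045, 0, 0, 0], [0, 0, -0.07, 0, 0, 0], [0, 0, -0.095, 0, 0, 0], [0, 0, -0.115, 0, 0, 0], [0, 0, -0.12, 0, 0, 0], [0, 0, -0.12, 0, 0, 0]]
  ]
}}

```text
clock: 23.05
tool_pos: [0.5119, -0.1959, 0.1922]
orientation: [-179.8, -0.0, -86.8]
force: [-0.4, 0.4, -2.8]
opening: 0.0396
gripper_force: 30.0
```

Scaled: -29.5 cm is -0.295, -25.5 cm is -0.255.

Call:
{"name": "send_rows", "arguments": {
  "plan": [
    [[-0.02, 0, 0, 0, 0, 0], [-0.055, 0.001, 0, 0, 0, 0], [-0.095, 0.001, 0, 0, 0, 0], [-0.135, 0.002, 0, 0, 0, 0], [-0.175, 0.002, 0, 0, 0, 0], [-0.215, 0.003, 0, 0, 0, 0], [-0.255, 0.003, 0, 0, 0, 0], [-0.295, 0.004, 0, 0, 0, 0]]
  ]
}}

```text
clock: 23.72
tool_pos: [0.4895, 0.0999, 0.189]
orientation: [179.9, -0.0, -86.9]
force: [0.9, -0.3, -1.5]
opening: 0.0399
gripper_force: 30.0
```

Call:
{"name": "send_rows", "arguments": {
  "plan": [
    [[-0.04, 0.001, 0, 0, 0, 0], [-0.08, 0.001, 0, 0, 0, 0], [-0.12, 0.002, 0, 0, 0, 0], [-0.155, 0.002, 0, 0, 0, 0], [-0.17, 0.002, 0, 0, 0, 0], [-0.172, 0.002, 0, 0, 0, 0], [-0.172, 0.002, 0, 0, 0, 0], [-0.172, 0.002, 0, 0, 0, 0]]
  ]
}}

```text
clock: 24.38
tool_pos: [0.4789, 0.2691, 0.1893]
orientation: [179.9, -0.1, -86.9]
force: [0.4, -0.0, -1.5]
opening: 0.0397
gripper_force: 30.0
```

```bash
python3 -c "
from h import *
go(478.7,269.8,70.4,-86.4)"
```

```text
24.38 [0.4789 0.2691 0.1893] [ 1.799e+02 -1.000e-01 -8.690e+01] [ 50.  10. -18.  -0. -61. -47.] -> [-9.000e-02 -1.000e-02  1.189e+01] [ 0.1 -0.1 -0.5]
```

Scaled: 11.3 cm is 0.113, 11 cm is 0.11.

Call:
{"name": "send_rows", "arguments": {
  "plan": [
    [[0, 0, 0.01, 0, 0, 0], [0, 0, 0.03, 0, 0, 0], [0, 0, 0.055, 0, 0, 0], [0, 0, 0.08, 0, 0, 0], [0, 0, 0.1, 0, 0, 0], [0, 0, 0.11, 0, 0, 0], [0, 0, 0.113, 0, 0, 0], [0, 0, 0.113, 0, 0, 0]]
  ]
}}

```text
clock: 25.05
tool_pos: [0.4796, 0.2692, 0.077]
orientation: [180.0, -0.1, -86.9]
force: [0.4, 0.8, -1.4]
opening: 0.0398
gripper_force: 30.0
```

Scaled: 0.7 cm is 0.007, 0.6 cm is 0.006.

Call:
{"name": "send_rows", "arguments": {
  "plan": [
    [[0, 0, 0.001, 0, 0, 0], [0, 0, 0.003, 0, 0, 0], [0, 0, 0.004, 0, 0, 0], [0, 0, 0.005, 0, 0, 0], [0, 0, 0.006, 0, 0, 0], [0, 0, 0.007, 0, 0, 0], [0, 0, 0.007, 0, 0, 0], [0, 0, 0.007, 0, 0, 0]]
  ]
}}

```text
clock: 25.72
tool_pos: [0.4795, 0.2701, 0.0706]
orientation: [-180.0, -0.0, -86.8]
force: [0.2, 0.4, -1.9]
opening: 0.0399
gripper_force: 30.0
```

Call:
{"name": "send_rows", "arguments": {
  "plan": [
    [[0, 0, 0.0005, 0, 0, 0], [0, 0, 0.0005, 0, 0, 0], [0, 0, 0.0005, 0, 0, 0]]
  ]
}}

```text
clock: 25.97
tool_pos: [0.4796, 0.2701, 0.0705]
orientation: [-180.0, 0.0, -86.8]
force: [-2.8, -0.8, 5.7]
opening: 0.0397
gripper_force: 30.0
```

Contact. I'll release, go up and move clear so the top camera can check all four.

Scaled: -8 cm is -0.08, -5 cm is -0.05.

Call:
{"name": "send_rows", "arguments": {
  "plan": [
    [[0, 0, 0, 0, 0, 0], [0, 0, 0, 0, 0, 0], [0, 0, 0, 0, 0, 0], [0, 0, 0, 0, 0, 0], [0, 0, 0, 0, 0, 0], [0, 0, -0.02, 0, 0, 0], [0, 0, -0.05, 0, 0, 0], [0, 0, -0.08, 0, 0, 0]]
  ],
  "fingers": 1
}}

```text
clock: 26.63
tool_pos: [0.479, 0.2695, 0.1501]
orientation: [179.9, -0.1, -86.9]
force: [0.5, 1.0, 0.7]
opening: 0.0855
gripper_force: 0.0
```

Scaled: 31 cm is 0.31, 27 cm is 0.27.

Call:
{"name": "send_rows", "arguments": {
  "plan": [
    [[0.03, 0, -0.01, 0, 0, 0], [0.07, 0, -0.02, 0, 0, 0], [0.11, 0, -0.03, 0, 0, 0], [0.15, 0, -0.03, 0, 0, 0], [0.19, 0, -0.03, 0, 0, 0], [0.23, 0, -0.03, 0, 0, 0], [0.27, 0, -0.03, 0, 0, 0], [0.31, 0, -0.03, 0, 0, 0]]
  ]
}}

```text
clock: 27.3
tool_pos: [0.4963, -0.0413, 0.1804]
orientation: [-180.0, 0.0, -86.8]
force: [1.1, 0.3, -0.0]
opening: 0.0878
gripper_force: 0.0
```

Scaled: 12 cm is 0.12, 8 cm is 0.08.

Call:
{"name": "send_rows", "arguments": {
  "plan": [
    [[0.04, 0, 0, 0, 0, 0], [0.08, 0, 0, 0, 0, 0], [0.12, 0, 0, 0, 0, 0], [0.12, 0, 0, 0, 0, 0], [0.12, 0, 0, 0, 0, 0], [0.12, 0, 0, 0, 0, 0], [0.12, 0, 0, 0, 0, 0]]
  ]
}}

```text
clock: 27.88
tool_pos: [0.5032, -0.1585, 0.18]
orientation: [180.0, 0.0, -86.8]
force: [-0.1, 0.0, 0.2]
opening: 0.0877
gripper_force: 0.0
```

```bash
python3 -c "
from h import *
t=ctrl.snapshot('top')
cv2.imwrite('pics/t2.png',cv2.resize(t['img'][180:345,100:420,::-1],None,fx=2,fy=2))
B=(110,250,255,340);RNG['white']=((0,0,100),(179,60,255))
for c in('white','red','purple','yellow'):
    r=rect(t,c,.094,B)[0];a=np.radians(3.6);d=np.array(r[:2])-[483.9,186.3]
    print(c,r,'rack x,y',(np.array([[np.cos(a),np.sin(a)],[-np.sin(a),np.cos(a)]])@d).round(1))
print(ctrl.get_obs()['tool_pos'],ctrl.get_obs()['force'])
"
```

```text
white [493.2, 174.2, 137.1, 229.5, -0.1] rack x,y [  8.5 -12.7]
red [490.5, 156.8, 12.6, 24.9, -83.9] rack x,y [  4.7 -29.9]
purple [482.4, 213.8, 19.7, 40.8, -89.4] rack x,y [ 0.2 27.5]
yellow [479.2, 269.6, 16.4, 37.6, -89.2] rack x,y [ 0.5 83.4]
[ 0.50328199 -0.15823718  0.18013213] [ 0.98329344 -0.4853576   0.84611262]
```

View pics/t2.png

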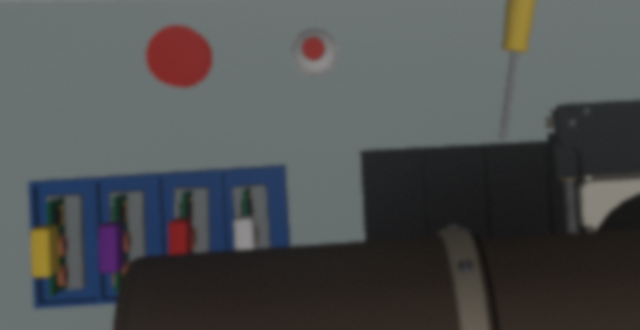

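From left to right the blue rack now holds yellow (crop (43,252)), purple (110,248), red (180,237) and white (243,233). All are upright and centred to within a few millimetres, and the bystanders are unmoved. The arm partly hides red and white here, but their set-down positions were on target, so I'm handing in.

```bash
python3 -c "
from plant import ctrl
print(ctrl.close_job())"
```

```text
the job is handed in; nothing more can be done
None
```

All four boards stand upright in the blue rack in reverse order (from the left: yellow, purple, red, white), the bystanders are untouched, and I handed the job in at about 28 s; no verdict came back.

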